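# Refit the filter and hold the compressor cowl shut

### The arm

A 6-joint arm with a two-finger parallel gripper is mounted at the origin on the work surface. World frame = base frame: x ahead of the robot, y to its left, z up, the work surface at z = 0. Lengths are in mm, angles in rad, forces in N, time in s.
With the tool pointing down it reaches from about 275 to 750 mm from the base axis. Payload 10.2 kg.
Tool frame: the origin (TCP) lies at the very end of the fingers, on their centre line; the grasp point (between the pads) lies 19 mm behind it; z points along the fingers, y is the line along which they close (so a half turn about z gives the same grasp; the last joint's range is limited). The gripper opens to 85 mm and grips with 20 to 120 N. Pads are 22 mm wide; open, the fingers measure 114 mm over their backs; the gripper's body (76 mm by 85 mm) begins 54 mm behind the grasp point. The pads swing forward as they close: fully open they stand 13 mm farther back than shut.
Start: joints at [1.04, 0.313, 1.498, -0, 1.331, -0.223], TCP at [159.068, 500.328, 231.294] pointing down, gripper open.
Joint ranges: [-2.94, 2.94], [-0.97, 2.17], [0.19, 2.56], [-1.23, 4.37], [0.02, 3.11], [-2.88, 2.88]. Speed limits (rad/s): [2.39, 2.39, 3.01, 3.14, 3.14, 3.14].

### API

Orientations are given as a unit quaternion [w, x, y, z].
In Python, from rig import * gives the robot as it stands. The module is installed in compiled form; this text tells all that it offers.
- The arm moves only by the shell command python3 -m crank 'ROWS' [FORCE]. ROWS is JSON, a list that holds one entry, the list of rows, each a list of 7 numbers: the shift along the tool's x, y, z in units of 25 mm (1.0 is 25 mm), then the turn, a rotation vector about the tool's x, y, z in units of 8 degrees (1.0 is 8 degrees), then the finger opening in mm, from 0 to 85.4. A call has exactly 8 rows; each row shifts and turns the commanded pose from where the row before left it, along the tool's axes as they then stand; what a row does not reach is not made up. A row lasts 1/10 s, in which the tool goes at most 50 mm and 8.59 degrees, less where a joint would pass 70% of its speed; a pose out of reach is approached as far as the arm can. A call is refused whole if a number of a shift passes 1 or a number of a turn 1, either way. A call with a gripper value outside its range is refused whole. The fingers move at their own pace and stop on an object; FORCE is the grip in N (left out, the last holds). Time passes only in rows, so rows that do not move let the fingers close, or fill a call up. It gives the time, the measured TCP pose, the force, the opening and the grip force at its end, in the units of the state.
- sense(): the state, without advancing time (a new reading comes with each control period).
- capture(name): name is "scene" or "top" or "wrist"; returns the picture (420x560x3 uint8, blue, green, red); there is no depth.
- camera_model(name): a dict with "fx", "fy", "cx", "cy" (pixels), "world_from_camera" (4x4, takes a point from camera to world coordinates); the wrist camera has in their place "T_tool_cam" (4x4, takes a point from camera to tool coordinates, whose origin is the TCP and whose axes are the flange's). Camera axes: x right, y up, looking along -z (the intrinsics and any distortion apply to the point x, -y, -z); pixel columns grow to the right and rows downward; lengths in mm; the calibration is good to about 2 mm. A picture is of the moment at which its call begins: read the wrist's pose just before it. camera_model takes no time and is no camera call.
- finish_job(): hands the job in; it is judged then, once.
The state is a dict: "time_s": time; "joints": joint angles; "dq": joint speeds; "tau": joint torques, N m; "eef_pos": TCP position; "ee_rot": TCP orientation; "force": force on the tool from outside, world axes, zero at the start; "wrist_torque": the same for the moment, N m; "grip_width": opening from 0.0 (shut) to 1.0 (fully open); "grip_force": force on a finger pad.
Only numpy, scipy, OpenCV 4.12 (cv2) and the standard library are available. Lean on these libraries where they do the work, as an engineer would, in place of code of your own. Each camera call takes 0.05 s, during which the arm holds its last target. There are 200 camera calls.

### The job

Push the filter cartridge fully home into its tube in the airbrush compressor and leave it there; only then turn the T-shaped quarter-turn fastener until its bar lies in line with the slot of the open cowl, and let go of it. Then swing the sprung cowl shut over both, so the bar comes up through the slot, and finish while still holding the cowl pressed flat against the deck. Leave the dolls, tins, jar, brush and screwdriver where they are.

Things in the scene. Friction and masses are not known exactly. Their poses are not given: they have to be found in the camera images.
- unit: housing of a small bench compressor for the airbrush, fixed to the bench: grey box 180 (x) x 230 (y) x 92 mm high, flat top deck with a round tube bored into it; origin under its centre, z up. Everything below called 'unit x, y' is along these axes
- tube_mouth (a point): centre of the mouth of the filter tube in the deck, 20 mm to unit +y of the housing's centre, 92 mm above the bench; bore 43 mm across, 64 mm deep, straight down; axes as the unit's
- cartridge: white filter cartridge, standing upright: body 40 mm across and 58 mm long with a tapered foot (35 mm across at the bottom), then a collar 52 mm across and 5 mm thick, then a grip knob 22 mm across and 26 mm tall (89 mm in all, about 0.16 kg); origin at the centre of its underside, z up its length. Fully home, the collar lies on the deck and the origin is 58 mm below the tube's mouth
- stud_top (a point): centre of the top of the quarter-turn T fastener on the deck, 31 mm above the deck and 65 mm to unit -y of the housing's centre; the T bar is a steel block 32 mm long, 10 mm wide, 23 mm high (8 to 31 mm above the deck) on a 12 mm shank and turns about the vertical. The point's x and y axes turn with the bar; the bar is long in the point's y
- stud (a joint): turn of the T fastener, rad, positive anticlockwise seen from above; at 0 the bar lies along unit y, in line with the slot of the cowl (the cowl passes over it only within about 0.18 either way); starts between 0.7 and 1.45, no detent or stop at 0, stays where it is left, stiff enough to need 0.03 N m
- cowl (a joint): opening of the cowl, rad: 0 shut on the deck, 1.57 upright. A spring (0.9 N m per rad, neutral at 1.6) lifts it open; it stands between about 1.5 and 1.7 at the start. Holding it shut takes about 7 N straight down at the pads
- cowl_hinge (a point): middle of the cowl's hinge line, on the deck, 105 mm to unit +y of the housing's centre; the hinge runs along unit x and the cowl shuts towards unit -y. Axes as the unit's
- press_pad (a point): black rubber thumb pad on the cowl's flat front flange, on the outer face (top when shut), 172 mm from the hinge line and 55 mm to unit -x of the middle; turns with the cowl, its z is the outward normal of the cowl's outer face, its -y points from the hinge to the free edge. An identical pad lies 55 mm to the other side.
- slot (a point): middle of the slot through the cowl's flange, 170 mm from the hinge line, 44 mm long (across the hinge direction) and 16 mm wide; the T bar stands up through it when shut. The cowl is thin aluminium, 170 mm wide along the hinge: the flat flange, 4 mm thick, is 140 to 205 mm from the hinge, its outer face 5 mm above the deck when shut; from 15 to 140 mm it is a hollow dome 43 mm high
- doll_a: bystander, loose: plain wooden peg doll, 46 mm across, 71 mm tall; origin at the centre of its underside, z up
- doll_b: bystander, loose: painted peg doll, 46 mm across, 71 mm tall; origin at the centre of its underside, z up
- tin_a: bystander, loose: paint tin, 74 mm across, 85 mm tall; origin at the centre of its underside, z up
- tin_b: bystander, loose: small bare paint tin, 60 mm across, 60 mm tall; origin at the centre of its underside, z up
- jar: bystander, loose: glass jar, 64 mm across, 90 mm tall; origin at the centre of its underside, z up
- brush: bystander, loose: paint brush lying flat, about 200 mm long; origin under its middle, handle to -x
- driver: bystander, loose: screwdriver lying flat, about 200 mm long; origin under its middle, handle to -x
Mind the look-alikes: they are no part of the job. Leave any green look-alike of the cartridge alone.

How it is judged:
By the outcome, as a careful person would: the job done as asked, in the order asked, and still so for the second after the job is handed in, while the arm keeps its last pose, push and grip.
It also fails if it takes over 72 s, if anything falls off the work surface, if the arm or the gripper's body presses on something with over 40 N, if the wrist force passes 120 N, or if a joint passes its speed limit or range.

## Working session

There is one attempt and no reset: what is moved stays moved. The work goes in short steps, Python scripts to look and compute and a shell command to move; the robot and the scene stay as the last step left them, time stands still between calls to the robot, and variables do not carry over. Pictures are saved under pics/ and viewed, at most 10 in all, crops included, and the job is handed in when it is done.

```bash
mkdir -p pics
cat > h.py <<'E'
from rig import *
import numpy as np, cv2
from scipy.spatial.transform import Rotation as R
np.set_printoptions(precision=3,suppress=True)
def cam(name,s=None):
    m=camera_model(name)
    if 'world_from_camera' in m: T=np.array(m['world_from_camera'])
    else:
        s=s or sense(); W=np.eye(4); q=s['ee_rot']; W[:3,:3]=R.from_quat([q[1],q[2],q[3],q[0]]).as_matrix(); W[:3,3]=s['eef_pos']
        T=W@np.array(m['T_tool_cam'])
    return m,T
def ray(name,u,v,s=None):
    m,T=cam(name,s); d=np.array([(u-m['cx'])/m['fx'],-(v-m['cy'])/m['fy'],-1.]); return T[:3,3],T[:3,:3]@d
def onz(name,u,v,z,s=None):
    o,d=ray(name,u,v,s); return o+d*(z-o[2])/d[2]
def proj(name,P,s=None):
    m,T=cam(name,s); p=np.linalg.inv(T)@np.append(P,1); return np.array([m['cx']+m['fx']*p[0]/-p[2], m['cy']-m['fy']*p[1]/-p[2]])
def tool(s=None):
    s=s or sense(); q=s['ee_rot']; return np.array(s['eef_pos']),R.from_quat([q[1],q[2],q[3],q[0]])
E
python3 - <<'E'
from h import *
for n in ["scene","top","wrist"]:
    im=capture(n); cv2.imwrite(f'pics/{n}0.png',im); m=camera_model(n); print(n,{k:(np.array(v) if 'T' in k or 'world' in k else v) for k,v in m.items()})
print(sense()); a,b=tool(); print(b.as_matrix())
cv2.imwrite('pics/both0.png',np.hstack([cv2.resize(cv2.imread(f'pics/{n}0.png'),(400,300)) for n in ["scene","wrist"]]))
E
```

```text
scene {'fx': 484.9501661441022, 'fy': 484.9501661441022, 'cx': 279.269426139546, 'cy': 205.2147029052288, 'world_from_camera': array([[   0.237,   -0.516,    0.823, 1650.24 ],
       [   0.971,    0.138,   -0.193, -259.041],
       [  -0.014,    0.845,    0.534,  819.548],
       [   0.   ,    0.   ,    0.   ,    1.   ]])}
top {'fx': 450.57975942659965, 'fy': 450.57975942659965, 'cx': 273.3766067709605, 'cy': 209.99186509246306, 'world_from_camera': array([[  -0.007,    0.987,   -0.158,  326.633],
       [  -1.   ,   -0.009,   -0.01 ,    6.805],
       [  -0.011,    0.158,    0.987, 1288.255],
       [   0.   ,    0.   ,    0.   ,    1.   ]])}
wrist {'fx': 322.1847852018542, 'fy': 322.1847852018542, 'cx': 276.52788848047294, 'cy': 212.5150657471183, 'T_tool_cam': array([[  -0.001,    0.962,    0.275,   69.585],
       [   1.   ,    0.   ,    0.   ,   -1.873],
       [   0.   ,    0.275,   -0.962, -142.011],
       [   0.   ,    0.   ,    0.   ,    1.   ]])}
{'time_s': 0.15, 'joints': array([ 1.04 ,  0.313,  1.498, -0.   ,  1.331, -0.223]), 'dq': array([ 0.001, -0.003, -0.002, -0.002,  0.001,  0.   ]), 'tau': array([  0.002, -41.237, -25.979,  -0.   ,   0.003,   0.   ]), 'eef_pos': array([158.973, 500.159, 230.872]), 'ee_rot': array([-0.   ,  0.153,  0.988, -0.   ]), 'force': array([ 0.376, -0.451,  1.01 ]), 'wrist_torque': array([-0.015,  0.055,  0.023]), 'grip_force': 0.0, 'grip_width': 1.0025056734576507}
[[-0.953  0.303 -0.   ]
 [ 0.303  0.953 -0.001]
 [ 0.    -0.001 -1.   ]]
```

View pics/top0.png

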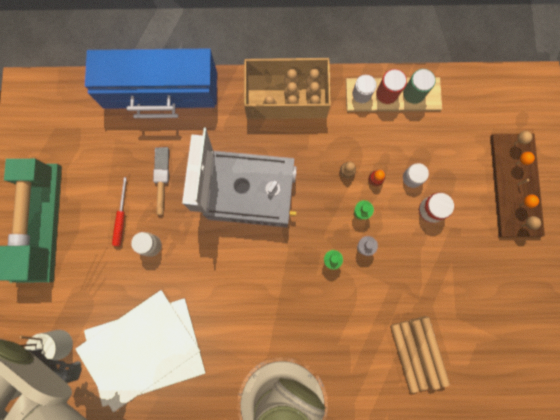

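View pics/scene0.png

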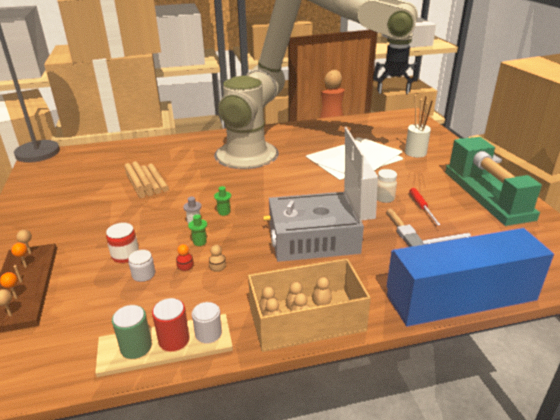

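Run:
```python
from h import *
im=cv2.imread('pics/top0.png'); sc=cv2.imread('pics/scene0.png')
a=cv2.resize(im[125:285,175:395],(800,582),interpolation=cv2.INTER_CUBIC)[:, :]
b=cv2.resize(sc[175:275,170:390],(800,364),interpolation=cv2.INTER_CUBIC)
cv2.imwrite('pics/c1.png',a); cv2.imwrite('pics/c2.png',b)
```

```text
(no output)
```

View pics/c1.png

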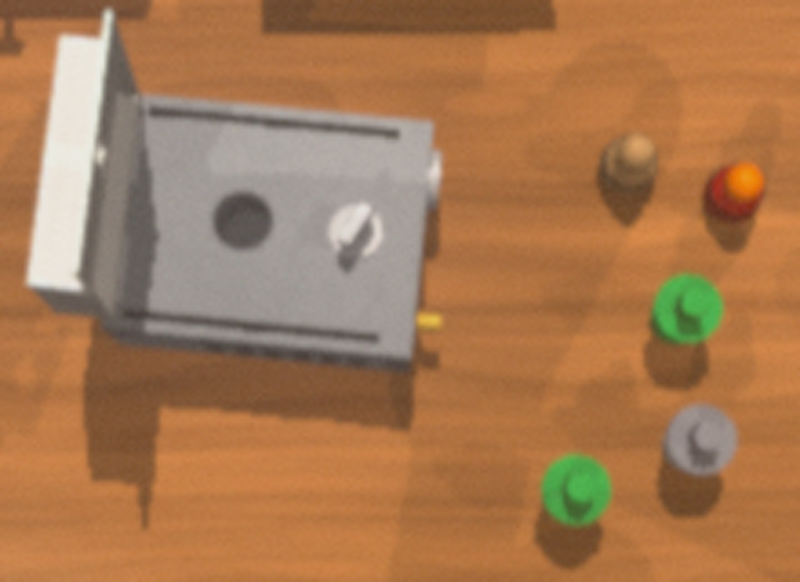

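View pics/c2.png

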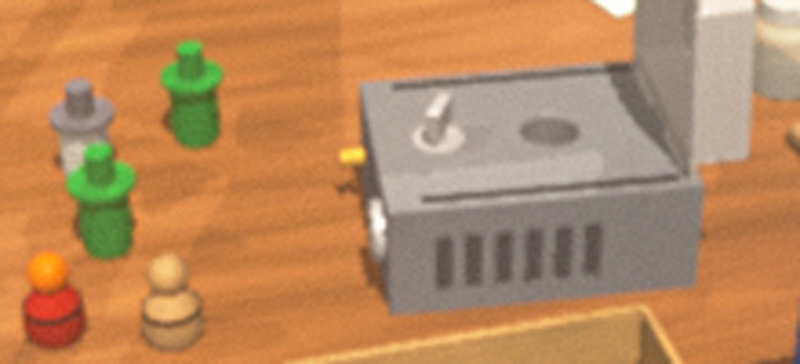

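Run:
```python
from h import *
f=lambda x,y,z:onz('top',175+x/3.636,125+y/3.636,z)
print('collar',f(702,440,63),'knob',f(708,432,89),'greens',f(577,489,63),f(688,309,63))
t=f(243,221,92);s=f(355,231,94);print('tube',t,'stud base',s,np.linalg.norm((t-s)[:2]))
c=[f(433,122,92),f(410,360,92)];print('front corners',c,np.linalg.norm(c[0]-c[1]))
for p,q in [((150,110),(398,133)),((125,314),(378,338))]:
    d=f(*p,92)-f(*q,92); print('groove ang of unit y',np.degrees(np.arctan2(-d[0],d[1])))
d=t-s; print(np.degrees(np.arctan2(-d[0],d[1])))
d=c[0]-c[1]; print(np.degrees(np.arctan2(d[1],d[0])))
# mask refinement in top: collar grey
```

```text
collar [ 421.771 -237.056   63.   ] knob [ 425.563 -236.49    89.   ] greens [ 386.083 -142.906   63.   ] [ 520.82  -230.463   63.   ]
tube [585.609 104.043  92.   ] stud base [576.801  20.454  94.   ] 84.05171322762769
front corners [array([660.428, -38.805,  92.   ]), array([480.009, -19.342,  92.   ])] 181.4652521896081
groove ang of unit y -6.02891513440202
groove ang of unit y -5.957573847947115
-6.015186615549905
-6.1571353649084655
```

Lookalikes (top image): green cartridge (364,210), green cartridge (333,260), white/grey cartridge (368,246), dolls (348,168) and (378,176). The crops show that only (368,246) has a white body, with a grey collar and knob. That is the target, at about (422, -237). The unit has a yaw of about -6°, and its tube mouth is at about (585, 104). The measured sizes match the given ones.

```bash
python3 -m crank '[[[-0.76,-1,0,0,0,0,45],[-0.76,-1,0,0,0,0,45],[-0.76,-1,0,0,0,0,45],[-0.76,-1,0,0,0,0,45],[-0.76,-1,0,0,0,0,45],[-0.76,-1,0,0,0,0,45],[-0.76,-1,0,0,0,0,45],[-0.76,-1,0,0,0,0,45]]]' 40
python3 -m crank '[[[-0.76,-1,0,0,0,0,45],[-0.76,-1,0,0,0,0,45],[-0.76,-1,0,0,0,0,45],[-0.76,-1,0,0,0,0,45],[-0.76,-1,0,0,0,0,45],[-0.76,-1,0,0,0,0,45],[-0.76,-1,0,0,0,0,45],[-0.76,-1,0,0,0,0,45]]]'
```

```text
time_s: 0.95
eef_pos: [243.4, 262.5, 231.2]
ee_rot: [-0.0, 0.153, 0.988, -0.0]
force: [0.4, 0.4, 0.6]
grip_width: 0.527
grip_force: 0.0
time_s: 1.75
eef_pos: [327.7, 25.7, 231.3]
ee_rot: [0.0, 0.153, 0.988, 0.0]
force: [1.4, 0.8, 0.6]
grip_width: 0.529
grip_force: 0.0
```

```bash
python3 -m crank '[[[-0.85,-1,0.2,0,0,0,45],[-0.85,-1,0.2,0,0,0,45],[-0.85,-1,0.3,0,0,0,45],[-0.85,-1,0.3,0,0,0,45],[-0.85,-1,0.4,0,0,0,45],[-0.85,-1,0.4,0,0,0,45],[-0.85,-1,0.4,0,0,0,45],[-0.85,-1,0.2,0,0,0,45]]]'
python3 -m crank '[[[0,-0.8,0,0,0,0,45],[0,0,0,0,0,0,45],[0,0,0,0,0,0,45],[0,0,0,0,0,0,45],[0,0,0,0,0,0,45],[0,0,0,0,0,0,45],[0,0,0,0,0,0,45],[0,0,0,0,0,0,45]]]'
python3 - <<'E'
from h import *
s=sense(); im=capture('wrist'); cv2.imwrite('pics/w1.png',im); print(s['eef_pos'],s['ee_rot'],proj('wrist',[422.5,-237,63],s))
E
```

```text
time_s: 2.55
eef_pos: [429.0, -216.1, 170.2]
ee_rot: [-0.001, 0.153, 0.988, 0.0]
force: [0.1, -0.3, 0.3]
grip_width: 0.529
grip_force: 0.0
time_s: 3.35
eef_pos: [423.0, -234.0, 171.4]
ee_rot: [0.0, 0.153, 0.988, -0.0]
force: [0.0, -0.6, 0.4]
grip_width: 0.53
grip_force: 0.0
[ 423.007 -233.962  171.365] [ 0.     0.153  0.988 -0.   ] [275.22  210.749]
```

View pics/w1.png

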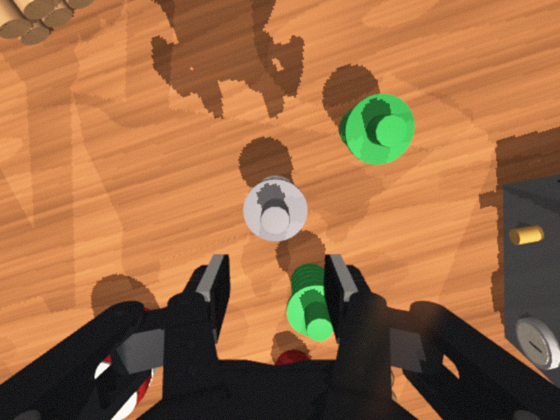

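The view shows the cartridge collar at (275,209), against a predicted (275,211), and the knob at (275,218). The position is confirmed, so I'll descend and grip the knob.

```bash
python3 -m crank '[[[0,-0.12,0.6,0,0,0,45],[0,0,0.8,0,0,0,45],[0,0,0.8,0,0,0,45],[0,0,0.8,0,0,0,45],[0,0,0.7,0,0,0,45],[0,0,0.4,0,0,0,45],[0,0,0.1,0,0,0,45],[0,0,0,0,0,0,45]]]' 40
python3 -m crank '[[[0,0,0,0,0,0,10],[0,0,0,0,0,0,10],[0,0,0,0,0,0,10],[0,0,0,0,0,0,10],[0,0,0,0,0,0,10],[0,0,0,0,0,0,10],[0,0,0,0,0,0,10],[0,0,0,0,0,0,10]]]' 60
```

```text
time_s: 4.2
eef_pos: [422.2, -237.1, 66.5]
ee_rot: [0.0, 0.153, 0.988, -0.0]
force: [0.4, 0.4, -0.9]
grip_width: 0.531
grip_force: 0.0
time_s: 5.0
eef_pos: [422.5, -237.2, 67.1]
ee_rot: [0.001, 0.153, 0.988, -0.0]
force: [0.2, 1.5, 6.2]
grip_width: 0.237
grip_force: 58.5
```

```bash
python3 -m crank '[[[0,0,-0.5,0,0,0,10],[0,0,-1,0,0,0,10],[0,0,-1,0,0,0,10],[0,0,-1,0,0,0,10],[0,0,-1,0,0,0,10],[0,0.5,-1,0,0,0,10],[0,1,-0.5,0,0,0,10],[-0.1,1,0,0,0,0,10]]]'
python3 -m crank '[[[-0.2,1,0,0,0,0,10],[-0.2,1,0,0,0,0,10],[-0.2,1,0,0,0,0,10],[-0.2,1,0,0,0,0,10],[-0.2,1,0,0,0,0,10],[-0.2,1,0,0,0,0,10],[-0.2,1,0,0,0,0,10],[-0.2,1,0,0,0,0,10]]]'
python3 - <<'E'
from h import *
s=sense(); im=capture('wrist'); cv2.imwrite('pics/w2.png',im); print(s['eef_pos'],proj('wrist',[585.3,104.2,92],s),proj('wrist',[576.8,20.5,92],s))
E
```

```text
time_s: 5.8
eef_pos: [443.8, -178.0, 218.1]
ee_rot: [0.001, 0.154, 0.988, -0.001]
force: [-0.8, 0.3, -1.9]
grip_width: 0.233
grip_force: 58.8
time_s: 6.6
eef_pos: [542.3, 1.3, 216.1]
ee_rot: [-0.0, 0.153, 0.988, -0.0]
force: [0.1, -0.2, -1.6]
grip_width: 0.236
grip_force: 58.8
[542.289   1.286 216.121] [407.808 216.335] [311.664 235.239]
```

View pics/w2.png

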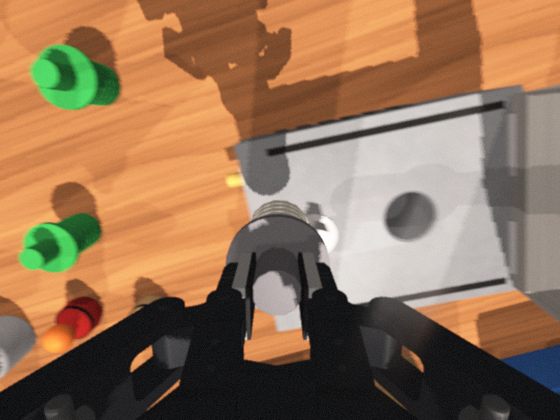

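Run:
```python
from h import *
im=cv2.imread('pics/w2.png')[180:255,370:450]; g=cv2.GaussianBlur(cv2.cvtColor(im,6),(5,5),0)
s={'eef_pos':[542.289,1.286,216.121],'ee_rot':[0,.153,.988,0]}
for th in (100,115,130):
  for c in cv2.findContours((g<th).astype('uint8'),0,1)[0]:
    if cv2.contourArea(c)>600:
        e=cv2.fitEllipse(c); u,v=e[0][0]+370,e[0][1]+180; print(th,e[1],u,v,onz('wrist',u,v,92,s))
t=cv2.imread('pics/top0.png'); g=cv2.cvtColor(t,6)[165:205,222:262]
g=cv2.resize(g,None,fx=4,fy=4,interpolation=cv2.INTER_CUBIC)
for th in (80,90,100,110):
  for c in cv2.findContours((g<th).astype('uint8'),0,1)[0]:
    if 800<cv2.contourArea(c)<10000:
        e=cv2.fitEllipse(c); u,v=(e[0][0]-1.5)/4+222,(e[0][1]-1.5)/4+165; print(th,e[1],u,v,onz('top',u,v,92))
```

```text
100 (21.959365844726562, 45.105506896972656) 401.5376625061035 211.27173042297363 [579.224 100.002  92.   ]
115 (36.69123840332031, 49.271484375) 408.2368812561035 213.11681365966797 [582.591 105.156  92.   ]
130 (42.5941047668457, 49.48030471801758) 409.1611557006836 215.00790786743164 [584.504 105.582  92.   ]
90 (50.76715087890625, 55.68653106689453) 241.0894432067871 184.9181251525879 [588.022 106.07   92.   ]
100 (56.052528381347656, 59.2397346496582) 241.206787109375 185.0953712463379 [587.527 105.749  92.   ]
110 (59.18397521972656, 61.69805908203125) 241.22451210021973 185.17925643920898 [587.294 105.7    92.   ]
```

```bash
python3 -m crank '[[[0,1,0,0,0,0,10],[-0.1,1,0,0,0,0,10],[-0.1,1,0,0,0,0,10],[-0.1,0.8,0,0,0,0,10],[-0.1,0.5,0,0,0,0,10],[0,0.2,0,0,0,0,10],[0,0,0.4,0,0,0,10],[0,0,0.4,0,0,0,10]]]'
python3 -m crank '[[[0,0,0.5,0,0,0,10],[0,0,0.4,0,0,0,10],[0,0,0.2,0,0,0,10],[0,0,0,0,0,0,10],[0,0,0,0,0,0,10],[0,0,0,0,0,0,10],[0,0,0,0,0,0,10],[0,0,0,0,0,0,10]]]'
python3 - <<'E'
from h import *
s=sense(); p,r=tool(s); print(p, 25**-1*r.inv().apply(np.array([586,105.5,p[2]])-p))
E
```

```text
time_s: 7.45
eef_pos: [585.4, 103.7, 195.3]
ee_rot: [-0.0, 0.154, 0.988, -0.0]
force: [-0.3, 0.4, -1.7]
grip_width: 0.232
grip_force: 59.0
time_s: 8.25
eef_pos: [585.8, 104.5, 169.0]
ee_rot: [0.0, 0.153, 0.988, 0.0]
force: [-0.3, -1.0, -1.3]
grip_width: 0.235
grip_force: 59.0
[585.786 104.49  169.031] [0.004 0.041 0.   ]
```

```bash
python3 -m crank '[[[0,0.02,0.2,0,0,0,10],[0,0.02,0.2,0,0,0,10],[0,0,0.2,0,0,0,10],[0,0,0.15,0,0,0,10],[0,0,0.15,0,0,0,10],[0,0,0.15,0,0,0,10],[0,0,0,0,0,0,10],[0,0,0,0,0,0,10]]]'
```

```text
time_s: 9.05
eef_pos: [586.0, 105.4, 142.6]
ee_rot: [0.0, 0.153, 0.988, 0.0]
force: [0.4, -0.1, -1.3]
grip_width: 0.234
grip_force: 59.0
```

```bash
python3 -m crank '[[[0,0,0.15,0,0,0,10],[0,0,0.15,0,0,0,10],[0,0,0.15,0,0,0,10],[0,0,0.15,0,0,0,10],[0,0,0.15,0,0,0,10],[0,0,0.15,0,0,0,10],[0,0,0,0,0,0,10],[0,0,0,0,0,0,10]]]'
```

```text
time_s: 9.85
eef_pos: [586.0, 105.4, 120.1]
ee_rot: [0.0, 0.153, 0.988, -0.0]
force: [0.7, 0.7, -1.5]
grip_width: 0.233
grip_force: 59.0
```

Going in freely. About 19 mm remain, and I'll press slightly past contact.

```bash
python3 -m crank '[[[0,0,0.15,0,0,0,10],[0,0,0.15,0,0,0,10],[0,0,0.15,0,0,0,10],[0,0,0.12,0,0,0,10],[0,0,0.1,0,0,0,10],[0,0,0.06,0,0,0,10],[0,0,0,0,0,0,10],[0,0,0,0,0,0,10]]]'
```

```text
time_s: 10.65
eef_pos: [586.1, 105.4, 101.9]
ee_rot: [0.0, 0.153, 0.988, 0.0]
force: [-0.6, -0.6, -0.6]
grip_width: 0.234
grip_force: 59.2
```

```bash
python3 -m crank '[[[0,0,0.04,0,0,0,10],[0,0,0.04,0,0,0,10],[0,0,0.04,0,0,0,10],[0,0,0,0,0,0,10],[0,0,0,0,0,0,10],[0,0,0,0,0,0,10],[0,0,0,0,0,0,10],[0,0,0,0,0,0,10]]]'
```

```text
time_s: 11.45
eef_pos: [586.5, 105.6, 101.0]
ee_rot: [0.001, 0.153, 0.988, 0.0]
force: [-6.2, 1.0, 13.5]
grip_width: 0.232
grip_force: 60.5
```

```bash
python3 -m crank '[[[0,0,0.04,0,0,0,10],[0,0,0.03,0,0,0,10],[0,0,0,0,0,0,10],[0,0,0,0,0,0,10],[0,0,0,0,0,0,10],[0,0,0,0,0,0,10],[0,0,0,0,0,0,10],[0,0,0,0,0,0,10]]]'
```

```text
time_s: 12.25
eef_pos: [586.5, 105.6, 100.9]
ee_rot: [0.002, 0.153, 0.988, 0.0]
force: [-10.4, 0.1, 26.6]
grip_width: 0.236
grip_force: 61.9
```

```bash
python3 -m crank '[[[0,0,-0.05,0,0,0,45],[0,0,0,0,0,0,45],[0,0,0,0,0,0,45],[0,0,0,0,0,0,45],[0,0,-0.3,0,0,0,45],[0,0,-0.7,0,0,0,45],[0,0,-1,0,0,0,45],[0,0,-1,0,0,0,45]]]'
python3 -m crank '[[[0,-0.4,-1,0,0,0,45],[-0.2,-0.8,-0.4,0,0,0,45],[-0.2,-0.9,0,0,0,0,45],[-0.2,-0.8,0,0,0,0,45],[-0.1,-0.4,0,0,0,0,45],[0,0,0,0,0,0,45],[0,0,0,0,0,0,45],[0,0,0,0,0,0,45]]]'
python3 - <<'E'
from h import *
s=sense(); im=capture('wrist'); cv2.imwrite('pics/w3.png',im); print(s['eef_pos'],s['ee_rot'])
for P in ([586,105.5,97],[586,105.5,123],[577.2,20.9,92],[577.2,20.9,123]): print(P,proj('wrist',P,s))
E
```

```text
time_s: 13.05
eef_pos: [585.9, 105.4, 174.5]
ee_rot: [-0.0, 0.153, 0.988, -0.0]
force: [0.2, 0.2, -0.4]
grip_width: 0.523
grip_force: 0.0
time_s: 13.85
eef_pos: [577.7, 22.4, 208.3]
ee_rot: [-0.0, 0.153, 0.988, 0.0]
force: [-0.1, 0.5, 0.2]
grip_width: 0.53
grip_force: 0.0
[577.705  22.399 208.272] [-0.     0.153  0.988  0.   ]
[586, 105.5, 97] [381.057 188.544]
[586, 105.5, 123] [392.274 195.84 ]
[577.2, 20.9, 92] [276.99  207.681]
[577.2, 20.9, 123] [277.044 218.607]
```

View pics/w3.png

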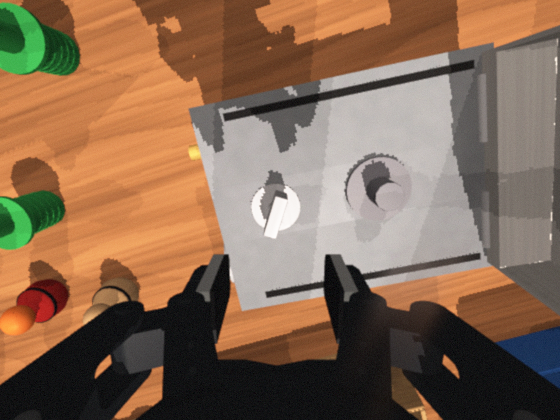

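The cartridge is seated: its collar is at (380,187) and its knob at (390,194), as predicted for fully home. The bar's top face runs from about (281,197) to (271,237). Next I'll measure it.

Run:
```python
from h import *
im=cv2.imread('pics/w3.png'); s=sense()
g=cv2.cvtColor(im,6)[180:250,240:310]
for th in (225,235,245,252):
    m=(g>th).astype('uint8')
    for c in cv2.findContours(m,0,1)[0]:
        if cv2.contourArea(c)>80: 
            q=cv2.boxPoints(cv2.minAreaRect(c))+[240,180]; print(th,cv2.contourArea(c),q.tolist(),cv2.boundingRect(c))
c=cv2.resize(im[180:250,240:310],(560,560),interpolation=cv2.INTER_CUBIC); cv2.imwrite('pics/bar.png',c)
```

```text
225 242.0 [[251.1566867828369, 188.38726234436035], [263.8547763824463, 187.93375968933105], [265.2114658355713, 225.9210205078125], [252.5133762359619, 226.37451934814453]] (12, 8, 14, 39)
225 912.5 [[263.2000026702881, 234.39999771118164], [280.0, 184.0000023841858], [305.1999969482422, 192.40000534057617], [288.4000015258789, 242.79999923706055]] (25, 6, 35, 52)
235 227.5 [[250.56373119354248, 188.73782539367676], [262.9316062927246, 187.93989753723145], [265.37720108032227, 225.8466339111328], [253.00932693481445, 226.64456176757812]] (12, 8, 14, 39)
235 887.5 [[263.49999618530273, 234.49999237060547], [280.29999923706055, 184.09999799728394], [305.1999969482422, 192.4000015258789], [288.39999771118164, 242.79999542236328]] (25, 6, 35, 52)
245 331.0 [[264.5703582763672, 234.63601684570312], [276.4559097290039, 197.28142738342285], [286.6510314941406, 200.52532958984375], [274.7654800415039, 237.87992095947266]] (25, 19, 22, 39)
245 245.0 [[279.4787292480469, 228.8533935546875], [289.0, 195.0], [301.36561584472656, 198.4778289794922], [291.84434509277344, 232.3312225341797]] (40, 15, 19, 35)
245 147.0 [[248.63846397399902, 197.00769233703613], [256.846155166626, 194.76923179626465], [264.94615364074707, 224.46923065185547], [256.7384624481201, 226.7076873779297]] (12, 15, 13, 31)
```

View pics/bar.png

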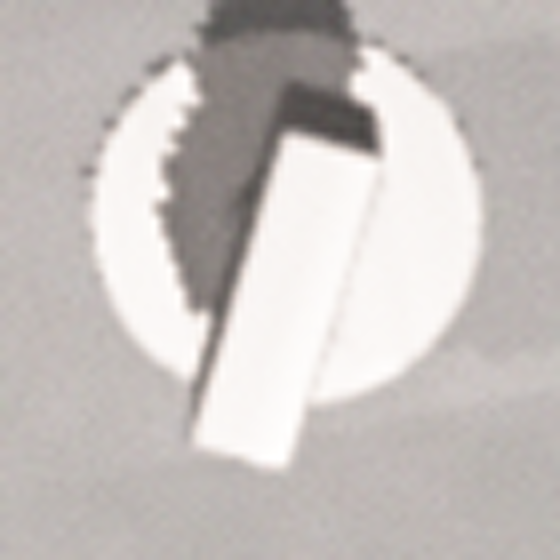

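Run:
```python
from h import *
s=sense()
P=[onz('wrist',239.5+x/8,179.5+y/8,123,s) for x,y in ((287,130),(378,155),(288,467),(192,445))]
c=np.mean(P,0); d=(P[0]+P[1]-P[2]-P[3])/2; w=(P[1]+P[2]-P[0]-P[3])/2
print(c,np.linalg.norm(d),np.linalg.norm(w)); a=np.degrees(np.arctan2(d[1],d[0])); print('bar angle',a, 'stud',np.radians((a-84)%180))
p,r=tool(s); ty=r.as_matrix()[:,1]; print('tool y ang',np.degrees(np.arctan2(ty[1],ty[0])), r.inv().apply(c-p)/25, s['joints'])
u=onz('wrist',239.5+288/8,179.5+215/8,93,s);print('disc',u)
```

```text
[575.801  19.857 123.   ] 31.333723616747474 8.903772126894829
bar angle 146.55135774546355 stud 1.091727144251196
tool y ang 72.42243321316354 [ 0.042 -0.119  3.412] [-0.164  0.447  1.366  0.     1.328 -1.428]
disc [575.518  20.087  93.   ]
```

```bash
python3 -m crank '[[[0.04,-0.12,0.3,0,0,1,45],[0,0,0.6,0,0,1,45],[0,0,0.8,0,0,0,45],[0,0,0.8,0,0,0,45],[0,0,0.8,0,0,0,45],[0,0,0.6,0,0,0,45],[0,0,0.27,0,0,0,45],[0,0,0,0,0,0,45]]]' 40
python3 -m crank '[[[0,0,0,0,0,0,2],[0,0,0,0,0,0,2],[0,0,0,0,0,0,2],[0,0,0,0,0,0,2],[0,0,0,0,0,0,2],[0,0,0,0,0,0,2],[0,0,0,0,0,0,2],[0,0,0,0,0,0,2]]]' 40
```

```text
time_s: 14.7
eef_pos: [575.6, 19.4, 103.5]
ee_rot: [-0.001, 0.289, 0.957, -0.0]
force: [1.1, 0.6, 0.4]
grip_width: 0.527
grip_force: 0.0
time_s: 15.5
eef_pos: [577.4, 20.8, 105.3]
ee_rot: [0.002, 0.289, 0.957, 0.002]
force: [7.8, 10.2, -1.3]
grip_width: 0.106
grip_force: 44.5
```

```bash
python3 -m crank '[[[0,0.08,0,0,0,0,2],[0,0,0,0,0,1,2],[0,0,0,0,0,1,2],[0,0,0,0,0,1,2],[0,0,0,0,0,1,2],[0,0,0,0,0,0,2],[0,0,0,0,0,0,2],[0,0,0,0,0,0,2]]]'
```

```text
time_s: 16.3
eef_pos: [577.1, 20.7, 105.2]
ee_rot: [0.0, 0.542, 0.84, 0.0]
force: [-2.7, 1.4, 5.9]
grip_width: 0.103
grip_force: 45.4
```

```bash
python3 -m crank '[[[0,0,0,0,0,1,2],[0,0,0,0,0,1,2],[0,0,0,0,0,1,2],[0,0,0,0,0,0.8,2],[0,0,0,0,0,0,2],[0,0,0,0,0,0,2],[0,0,0,0,0,0,2],[0,0,0,0,0,0,2]]]'
python3 -m crank '[[[0,0,0,0,0,0,45],[0,0,0,0,0,0,45],[0,0,0,0,0,0,45],[0,0,0,0,0,0,45],[0,0,-0.4,0,0,0,45],[0,0,-0.8,0,0,0,45],[0,0,-1,0,0,0,45],[0,0,-1,0,0,0,45]]]'
python3 -m crank '[[[0,0,-0.9,0,0,0,45],[0,0,0,0,0,0,45],[0,0,0,0,0,0,45],[0,0,0,0,0,0,45],[0,0,0,0,0,0,45],[0,0,0,0,0,0,45],[0,0,0,0,0,0,45],[0,0,0,0,0,0,45]]]'
python3 - <<'E'
from h import *
s=sense(); im=capture('wrist'); cv2.imwrite('pics/w4.png',im); print(s['eef_pos'],s['ee_rot'],s['joints'])
t=capture('top'); cv2.imwrite('pics/top1.png',t); cv2.imwrite('pics/scene1.png',capture('scene'))
E
```

```text
time_s: 17.1
eef_pos: [576.6, 20.7, 105.2]
ee_rot: [-0.0, 0.743, 0.669, -0.0]
force: [-4.4, 0.4, 7.9]
grip_width: 0.107
grip_force: 45.6
time_s: 17.9
eef_pos: [576.9, 20.6, 185.7]
ee_rot: [0.0, 0.743, 0.669, 0.0]
force: [0.3, -0.2, -0.5]
grip_width: 0.525
grip_force: 0.0
time_s: 18.7
eef_pos: [576.9, 20.6, 206.4]
ee_rot: [-0.0, 0.743, 0.669, -0.0]
force: [-0.8, 1.7, -0.6]
grip_width: 0.527
grip_force: 0.0
[576.88   20.617 206.361] [-0.     0.743  0.669 -0.   ] [-0.167  0.447  1.372 -0.     1.323 -0.062]
```

View pics/w4.png

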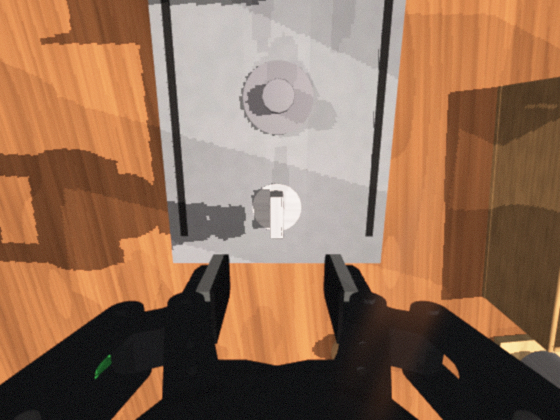

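The bar is upright at (277,217), parallel to the deck grooves, and the knob is at (278,95). The bar is in line with the slot. Next I'll go up and over, behind the cowl, with the fingers shut.

```bash
python3 -m crank '[[[0,-0.3,-1,0,0,0,0],[0,-0.3,-1,0,0,0,0],[0,-0.3,-1,0,0,0,0],[0,-0.3,-1,0,0,0,0],[0,-0.3,-1,0,0,0,0],[0,-0.3,-0.4,0,0,0,0],[0,-0.4,0,0,0,0,0],[0,0,0,0,0,0,0]]]'
python3 - <<'E'
from h import *
s=sense(); print(s['joints']); p,r=tool(s); print(r.inv().apply(np.array([546.4,255.2,340])-p)/25)
# cowl angle from first top picture: rays of free edge ends (crop c1) hit the plane through the hinge?
E
```

```text
time_s: 19.65
eef_pos: [521.5, 26.6, 341.4]
ee_rot: [-0.0, 0.743, 0.669, -0.0]
force: [0.2, -0.2, -0.0]
grip_width: -0.001
grip_force: 0.0
[-0.174  0.255  1.291  0.     1.595 -0.068]
[9.199 0.029 0.057]
```

```bash
python3 -m crank '[[[1,0,0,0,0,0,0],[1,0,0,0,0,0,0],[1,0,0,0,0,0,0],[1,0,0,0,0,0,0],[1,0,0,0,0,0,0],[1,0,0,0,0,0,0],[1,0,0,0,0,0,0],[1,0,0,0,0,0,0]]]'
python3 -m crank '[[[1,0,0,0,0,0,0],[0.2,0,0,0,0,0,0],[0,0,0.5,0,0,0,0],[0,0,1,0,0,0,0],[0,0,1,0,0,0,0],[0,0,0.6,0,0,0,0],[0,0,0,0,0,0,0],[0,0,0,0,0,0,0]]]'
python3 - <<'E'
from h import *
t=capture('scene'); cv2.imwrite('pics/s2.png',t[60:300,200:480].repeat(2,0).repeat(2,1)); s=sense(); print(s['joints'],s['force'])
E
```

```text
time_s: 20.45
eef_pos: [543.4, 226.4, 340.5]
ee_rot: [-0.0, 0.743, 0.669, -0.001]
force: [-0.1, 0.7, -0.3]
grip_width: 0.002
grip_force: 0.0
time_s: 21.25
eef_pos: [546.7, 254.8, 264.4]
ee_rot: [0.0, 0.743, 0.669, 0.0]
force: [-0.5, -0.6, 0.2]
grip_width: -0.0
grip_force: 0.0
[ 0.242  0.47   1.185 -0.     1.485  0.348] [-0.328  0.683 -0.407]
```

View pics/s2.png

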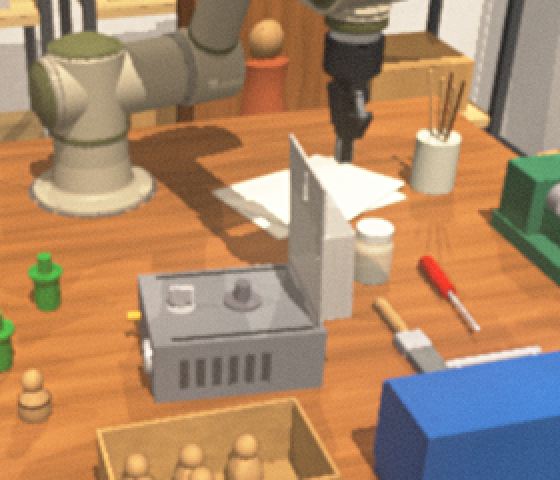

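The scene view shows the fingers behind the open cowl at (345,150), the cartridge in its tube at (243,295) and the bar at (181,297). I'll start the swing now.

```bash
python3 -m crank '[[[-0.5,0,0,0,0,0,0],[-0.5,0,0,0,0,0,0],[-0.4,0,0,0,0,0,0],[-0.3,0,0,0,0,0,0],[-0.3,0,0,0,0,0,0],[-0.3,0,0,0,0,0,0],[-0.4,0,0,0,0,0,0],[-0.3,0,0,0,0,0,0]]]' 40
python3 -m crank '[[[-0.4,0,0.07,0,0,0,0],[-0.4,0,0.08,0,0,0,0],[-0.4,0,0.1,0,0,0,0],[-0.38,0,0.15,0,0,0,0],[-0.37,0,0.16,0,0,0,0],[-0.37,0,0.18,0,0,0,0],[0,0,0,0,0,0,0],[0,0,0,0,0,0,0]]]'
```

```text
time_s: 22.1
eef_pos: [538.4, 179.9, 263.9]
ee_rot: [-0.0, 0.743, 0.669, 0.0]
force: [0.1, 1.7, -1.2]
grip_width: -0.0
grip_force: 1.0
time_s: 22.9
eef_pos: [532.4, 122.6, 245.5]
ee_rot: [-0.0, 0.743, 0.669, -0.0]
force: [-1.1, 2.2, -0.1]
grip_width: -0.002
grip_force: 0.9
```

```bash
python3 -m crank '[[[-0.34,0,0.21,0,0,0,0],[-0.34,0,0.22,0,0,0,0],[-0.34,0,0.24,0,0,0,0],[-0.3,0,0.27,0,0,0,0],[-0.3,0,0.28,0,0,0,0],[-0.28,0,0.29,0,0,0,0],[0,0,0,0,0,0,0],[0,0,0,0,0,0,0]]]'
python3 -m crank '[[[-0.25,0,0.32,0,0,0,0],[-0.24,0,0.33,0,0,0,0],[-0.24,0,0.33,0,0,0,0],[-0.2,0,0.36,0,0,0,0],[-0.18,0,0.36,0,0,0,0],[-0.17,0,0.37,0,0,0,0],[0,0,0,0,0,0,0],[0,0,0,0,0,0,0]]]'
```

```text
time_s: 23.7
eef_pos: [527.4, 75.4, 207.7]
ee_rot: [-0.0, 0.743, 0.669, -0.0]
force: [-0.4, 0.4, 3.1]
grip_width: 0.001
grip_force: 1.6
time_s: 24.5
eef_pos: [524.3, 43.9, 156.4]
ee_rot: [0.0, 0.743, 0.669, 0.0]
force: [0.6, 1.5, 3.9]
grip_width: -0.002
grip_force: 2.3
```

```bash
python3 -m crank '[[[-0.15,0,0.38,0,0,0,0],[-0.12,0,0.39,0,0,0,0],[-0.1,0,0.4,0,0,0,0],[-0.1,0,0.3,0,0,0,0],[-0.08,0,0.3,0,0,0,0],[0,0,0,0,0,0,0],[0,0,0,0,0,0,0],[0,0,0,0,0,0,0]]]'
python3 -m crank '[[[-0.05,0,0.15,0,0,0,0],[-0.05,0,0.15,0,0,0,0],[-0.05,0,0.1,0,0,0,0],[0,0,0.1,0,0,0,0],[0,0,0,0,0,0,0],[0,0,0,0,0,0,0],[0,0,0,0,0,0,0],[0,0,0,0,0,0,0]]]'
```

```text
time_s: 25.3
eef_pos: [522.9, 30.6, 112.5]
ee_rot: [0.0, 0.743, 0.669, 0.0]
force: [-0.3, 4.1, 5.2]
grip_width: 0.001
grip_force: 2.8
time_s: 26.1
eef_pos: [522.6, 26.8, 100.2]
ee_rot: [0.0, 0.743, 0.669, 0.0]
force: [0.1, 4.4, 5.9]
grip_width: -0.007
grip_force: 3.0
```

```bash
python3 -m crank '[[[0,0,0.06,0,0,0,0],[0,0,0.06,0,0,0,0],[0,0,0.06,0,0,0,0],[0,0,0.04,0,0,0,0],[0,0,0,0,0,0,0],[0,0,0,0,0,0,0],[0,0,0,0,0,0,0],[0,0,0,0,0,0,0]]]'
```

```text
time_s: 26.9
eef_pos: [522.8, 26.7, 96.6]
ee_rot: [0.001, 0.743, 0.669, 0.001]
force: [-7.0, 3.8, 24.6]
grip_width: 0.003
grip_force: 12.4
```

```bash
python3 -m crank '[[[0,0,0,0,0,0,0],[0,0,0,0,0,0,0],[0,0,0,0,0,0,0],[0,0,0,0,0,0,0],[0,0,0,0,0,0,0],[0,0,0,0,0,0,0],[0,0,0,0,0,0,0],[0,0,0,0,0,0,0]]]' && python3 -c "
from rig import *
print(finish_job())"
```

```text
time_s: 27.7
eef_pos: [522.8, 26.7, 96.6]
ee_rot: [0.001, 0.743, 0.669, 0.001]
force: [-8.1, 3.3, 24.7]
grip_width: 0.001
grip_force: 12.4
the job is handed in; nothing more can be done
None
```

The cartridge was pushed fully home, then the T bar was turned in line with the slot and released, and the job was handed in at 27.7 s with the cowl held flat on the deck at about 25 N; I judged the cowl shut by fingertip height (96.6 mm against 97 mm expected) and force, not by a final picture.

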